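# Refit the dryer's timer knob on its D-shaft

## Robot

A 7-joint arm with a two-finger parallel gripper is mounted at the origin on the work surface. World frame = base frame: x ahead of the robot, y to its left, z up, the work surface at z = 0. Lengths are in m, angles in rad, forces in N, time in s.
With the tool pointing down it reaches from about 0.425 to 0.875 m from the base axis. Payload 4.7 kg.
Tool frame: the origin (TCP) lies at the very end of the fingers, on their centre line; the grasp point (between the pads) lies 19 mm behind it; z points along the fingers, y is the line along which they close (so a half turn about z gives the same grasp; the last joint's range is limited). The gripper opens to 87 mm and grips with 3 to 60 N. Pads are 19 mm wide; open, the fingers measure 117 mm over their backs; the gripper's body (75 mm by 190 mm) begins 51 mm behind the grasp point.
Start: joints at [-1.28, 0.321, -0.07, 1.45, 0.023, 1.371, -0.057], TCP at [0.178, 0.625, 0.223] pointing down, gripper open.
Joint ranges: [-2.86, 2.86], [-0.3, 2.09], [-1.38, 1.24], [0.06, 2.45], [-1.56, 4.7], [0.09, 2.05], [-2.69, 2.69]. Speed limits (rad/s): [2.57, 2.57, 3.14, 3.14, 3.14, 3.14, 3.14].

## Interface

Orientations are given as a rotation vector (axis times angle).
In Python, from bench import ctrl, imaging, ticket gives the robot as it stands.
- The arm moves only by the tool jog_arm, never from a script. Its argument "rows" is text: rows parted by semicolons, each of 7 numbers parted by spaces: the shift along the tool's x, y, z in cm, then the turn, a rotation vector about the tool's x, y, z in rad, then the closure, from -1 (fully open) to 1 (shut), so that 0 is half open. A call has 1 to 5 rows; each row shifts and turns the commanded pose from where the row before left it, along the tool's axes as they then stand; what a row does not reach is not made up. A row lasts 1/8 s, in which the tool goes at most 62.5 mm and 10.7 degrees, less where a joint would pass 70% of its speed; a pose out of reach is approached as far as the arm can. A call with a gripper value outside its range is refused whole. The fingers move at their own pace and stop on an object; "force" is the grip in N (left out, the last holds). Time passes only in rows, so rows that do not move let the fingers close. It gives the time, the measured TCP pose, the force, the opening and the grip force at its end, in the units of the state.
- ctrl.get_state(): the state, without advancing time (a new reading comes with each control period).
- imaging.get_image(name): name is "scene" or "side" or "wrist"; returns a dict with "img" (480x640x3 uint8, blue, green, red), "vertical_fov" (degrees; the focal length in pixels is half the picture's height over the tangent of half this angle, whatever the lens; pixels are square), "cx", "cy" (the principal point, pixels), "origin" and "orientation" of the camera in the world. Camera axes: x right, y down, z forward; pixel columns grow to the right and rows downward; lengths in m; the calibration is good to about 2 mm. A picture is of the moment at which its call begins. There is no depth.
- ticket.close_job(): hands the job in; it is judged then, once.
The state is a dict: "time": time; "joint_positions": joint angles; "qd": joint speeds; "joint_torque": joint torques, N m; "position": TCP position; "tool_rot": TCP orientation; "ft_force": force on the tool from outside, world axes, zero at the start; "torque": the same for the moment, N m; "grip_width": opening from 0.0 (shut) to 1.0 (fully open); "grip_force": force on a finger pad.
Only numpy, scipy, OpenCV 4.12 (cv2) and the standard library are available. Lean on these libraries where they do the work, as an engineer would, in place of code of your own. Each camera call takes 0.05 s, during which the arm holds its last target. There are 200 camera calls.

## Task

The dryer's control console lies face up on the laundry bench with its timer knob pulled off. Put the large bar-grip knob back on the bare D-shaped shaft: press it on lightly while turning it slowly until it drops over the shaft's flat and sits fully home on the panel, then turn it with the shaft clockwise until its pointer is at the one long dash of the dial, and let go. Never press or wrench the knob hard (the timer behind the shaft breaks), and leave the other things where they are.

Things in the scene. Friction and masses are not known exactly. Their poses are not given: they have to be found in the camera images.
- knob_grip (a point): Centre of the loose timer knob (grey plastic, about 60 g), on its axis, 18 mm above its underside. It starts upright on the bench, socket down: a round skirt 50 mm across and 5 mm thick carries a bar grip 48 mm long and 24 mm thick, its top 36 mm above the underside. A white line on the bar's top marks the pointer end. x: along the bar to the pointer end; y: across the bar; z: up.
- knob_pointer (a point): The pointer end of that knob's bar: on its centre line, 23 mm from the knob's axis along the knob's x, 18 mm above the underside.
- knob: The same loose timer knob; origin at the centre of its underside, axes as above. The socket in its underside, on the axis, begins D-shaped (11.5 mm deep, radius 8.4 mm, flat on the side away from the pointer, 4.3 mm from the axis) and goes on as a round bore of radius 4.3 mm to 27 mm deep. Fully home, its underside rests on the console's face.
- console: The dryer's control console, fixed, face up: a white box 160 mm (its x) by 300 mm (its y), 60 mm high. Origin: centre of its underside; z up. Besides the shaft its face carries a fixed small round knob (15 mm high, 103 mm from the shaft towards +y) and, beyond, three flat keys (8 mm high). The timer breaks if all contact forces between knob and console (with its shaft) add up to over 40 N; a push of 10 N is ample.
- shaft_axis (a point): Where the upright steel shaft's axis meets the console's face, 60 mm above the bench; axes as the console's. Round nose (7.2 mm across, 13.5 mm long, last 4 mm tapered to 2.4 mm), below it a D, 14 mm across, flat 3.2 mm from the axis. Not measured: tip 20.5 to 24.5 mm above the face, and the flat's angle. It springs down up to 3 mm (3.5 N to 9.5 N), then stops hard. Turning takes 0.045 N m; it stays where left.
- mark (a point): Point on the console's face just beneath where the pointer end has to be at last: 23 mm from the shaft's axis, in the direction of the dial's one long dash (20 mm long, from 34 mm off the axis outwards; the other dashes are 6 mm), which is 1.4 rad (80 degrees) clockwise, seen from above, from the console's +x.
- small_knob: A smaller round grey knob, 34 mm across, 20 mm high, loose; to be left alone. Origin: centre of underside.
- screw_jar: A small clear jar, 48 mm across, 50 mm high, loose; to be left alone. Origin: centre of underside.
- screwdriver: A screwdriver lying on the bench; to be left alone.
- bezel_cup: A yellow plastic cup, 72 mm across, 50 mm high; to be left alone. Origin: centre of underside.
- soap_bar_box: A cardboard box 60 x 90 x 35 mm; to be left alone. Origin: centre of underside.
- stain_bottle: A blue bottle, 60 mm across, 160 mm high; to be left alone. Origin: centre of underside.
- dial_top (a point): Point on the console's face 37 mm from the shaft's axis towards the console's +x, at the top of the dial. At the start the knob fits on the shaft only with its pointer within 0.95 rad (54 degrees) either side of this direction, at an angle to be found by feel; a misfit of about 0.18 rad is taken up by the play. Turned wrongly it rests on the D's shoulder, its nose in the bore.
There are look-alikes about, which are no part of the job. What is shaped like the knob but purple is not meant.

How it is judged:
By the outcome, as a careful person would: the job done as asked, in the order asked, and still so for the second after the job is handed in, with the robot touching nothing.
It also fails if it takes over 72 s, if anything falls off the work surface, if the arm or the gripper's body presses on something with over 40 N, if the wrist force passes 120 N, or if a joint passes its speed limit or range.

## Working session

There is one attempt and no reset: what is moved stays moved. The work goes in short steps, Python scripts to look and compute and a tool call to move; the robot and the scene stay as the last step left them, time stands still between calls to the robot, and variables do not carry over. Pictures are saved under pics/ and viewed, at most 10 in all, crops included, and the job is handed in when it is done.

Besides the shell and the picture viewer there is one more tool, called after "Emit:" as name(argument=value, ...) on one line, values as JSON. jog_arm: Moves the arm, as the interface text tells. Its arguments: {"type":"object","properties":{"rows":{"type":"string"},"force":{"type":"number"}},"required":["rows"]}

```bash
mkdir -p pics; ls
cat > h.py <<'E'
import numpy as np, cv2
from scipy.spatial.transform import Rotation as R
from bench import ctrl, imaging, ticket
def shot(name, fn):
    d=imaging.get_image(name); cv2.imwrite(f'pics/{fn}.png',d['img']); c={k:d[k] for k in d if k!='img'}
    np.save(f'pics/{fn}.npy',c,allow_pickle=True); return d
def rot(o):
    o=np.array(o,float)
    return o if o.shape==(3,3) else R.from_rotvec(o).as_matrix() if o.size==3 else R.from_quat(o).as_matrix()
def cal(fn): return np.load(f'pics/{fn}.npy',allow_pickle=True).item()
def ray(c,u,v):
    f=240/np.tan(np.radians(c['vertical_fov'])/2)
    d=rot(c['orientation'])@np.array([(u-c['cx'])/f,(v-c['cy'])/f,1]); return np.array(c['origin']),d
def onz(c,u,v,z):
    o,d=ray(c,u,v); return o+d*(z-o[2])/d[2]
def proj(c,p):
    f=240/np.tan(np.radians(c['vertical_fov'])/2)
    q=rot(c['orientation']).T@(np.array(p)-c['origin']); return f*q[0]/q[2]+c['cx'],f*q[1]/q[2]+c['cy']
def st():
    s=ctrl.get_state(); 
    for k in ('time','position','tool_rot','ft_force','torque','grip_width','grip_force','joint_positions'): print(k,np.round(s[k],4))
E
python3 - <<'E'
from h import *
for n in('scene','side'):
    d=shot(n,n+'0'); print(cal(n+'0'))
st()
E
```

```text
pics
{'vertical_fov': 48.093949314350205, 'cx': 328.4220581180287, 'cy': 232.0289563980148, 'origin': array([ 1.08126317, -0.71648832,  0.95301676]), 'orientation': array([-2.25233638, -0.74810274,  0.3072019 ])}
{'vertical_fov': 43.67186334424373, 'cx': 321.83395971946413, 'cy': 233.77532378578022, 'origin': array([ 0.04366397, -0.99232499,  0.77918918]), 'orientation': array([-2.06997555,  0.5160839 , -0.28203259])}
time 0.1
position [0.1775 0.6248 0.2216]
tool_rot [-4.3340e-01 -3.1114e+00  2.6000e-03]
ft_force [0.0213 0.3096 0.4175]
torque [ 0.0251  0.0387 -0.0186]
grip_width 0.9988
grip_force 0.0
joint_positions [-1.2799  0.3217 -0.0701  1.4516  0.0226  1.3707 -0.0569]
```

View pics/scene0.png

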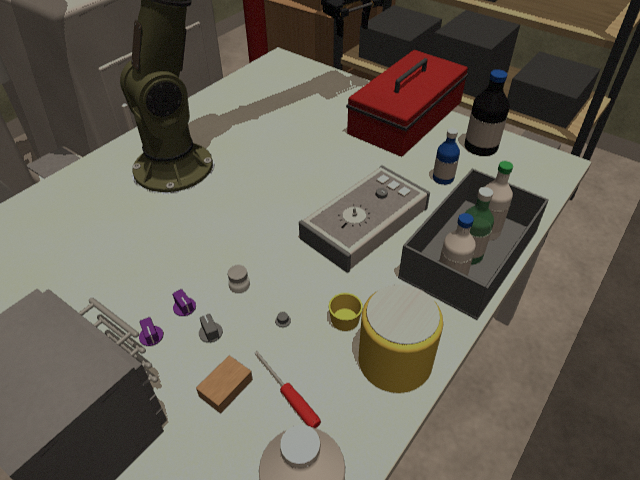

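View pics/side0.png

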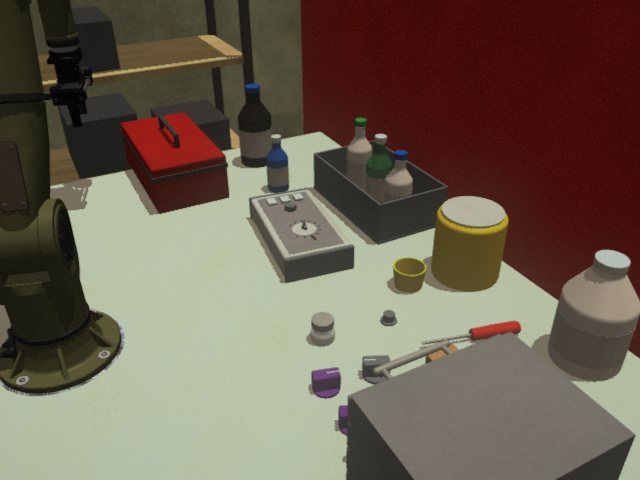

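Scene: the grey bar knob is at about (209,327), the console dial and shaft at about (354,214), and the purple look-alikes at (150,331) and (183,302). Side: the knob is at about (376,368) and the dial at (304,229). Next I'll enlarge crops of both.

Run:
```python
from h import *
a=cv2.imread('pics/scene0.png'); b=cv2.imread('pics/side0.png')
def cr(im,x,y,w,h,s): return cv2.resize(im[y:y+h,x:x+w],None,fx=s,fy=s,interpolation=cv2.INTER_CUBIC)
k=cr(a,180,300,60,45,6); d=cr(a,295,165,140,100,5)
k2=cr(b,350,345,60,45,6)
out=np.zeros((600,800,3),np.uint8)
d=cr(a,295,165,140,100,4); out[:400,:560]=d; 
k=cr(a,185,305,48,40,5); out[:200,560:800]=k
k2=cr(b,352,348,48,40,5); out[200:400,560:800]=k2
d2=cr(b,270,205,70,50,4); out[400:,:280]=d2
cv2.imwrite('pics/crop1.png',out)
```

```text
(no output)
```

View pics/crop1.png

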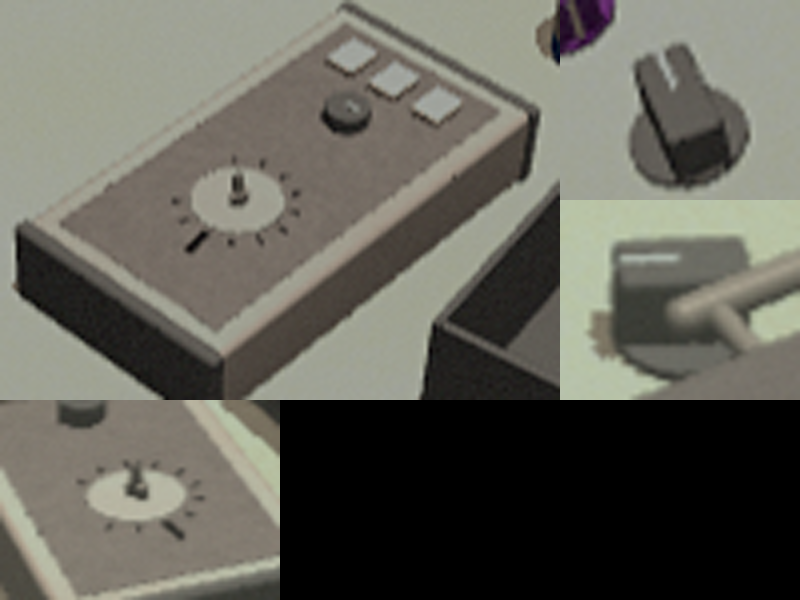

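Run:
```python
from h import *
a=cal('scene0'); b=cal('side0')
p=lambda *x:print(x[0],np.round(x[1],4))
p('shaft scene',onz(a,354.5,214.7,.06)); p('shaft side',onz(b,304.2,228.5,.06))
p('small top',onz(a,381.5,191.7,.075)); p('dash',onz(a,344,225.2,.06)); p('dash side',onz(b,270+173/4,205+130/4,.06))
p('knob top c',onz(a,209.3,324.2,.036));p('line far',onz(a,185+103/5,305+51/5,.036));p('line in',onz(a,185+115/5,305+88/5,.036));p('near end',onz(a,185+140/5,305+140/5,.036))
p('skirt',onz(a,185+129/5,305+138/5,.003)); p('side top c',onz(b,352+120/5,348+54/5,.036))
# console corners top
for u,v in ((18,225),(222,362),(538,112),(345,8)): p('corner',onz(a,295+u/4,165+v/4,.06))
```

```text
shaft scene [0.561  0.0938 0.06  ]
shaft side [0.5633 0.088  0.06  ]
small top [0.5757 0.1906 0.075 ]
dash [0.5619 0.0485 0.06  ]
dash side [0.5638 0.0426 0.06  ]
knob top c [ 0.4963 -0.3369  0.036 ]
line far [ 0.4736 -0.3254  0.036 ]
line in [ 0.4912 -0.3357  0.036 ]
near end [ 0.5179 -0.3478  0.036 ]
skirt [ 0.4932 -0.3365  0.003 ]
side top c [ 0.4933 -0.3379  0.036 ]
corner [ 0.4683 -0.0046  0.06  ]
corner [ 0.6309 -0.0229  0.06  ]
corner [0.6677 0.2752 0.06  ]
corner [0.5114 0.2917 0.06  ]
```

The long dash lies along world −y from the shaft, and the console yaw is about −0.14. The knob is at about (0.495, −0.337), with its pointer at azimuth of about 153°. Now I'll plan the transit.

```bash
cat >> h.py <<'E'
def plan(*wps, cl=None, s=None):
    """wps: (x,y,z,tool-x azimuth change relative to now, rows). prints rows (cm, rad), tool kept vertical"""
    s=s or ctrl.get_state(); Rw=rot(s['tool_rot']); p=np.array(s['position'],float); yaw=0.
    tilt=R.from_matrix(np.column_stack([*(lambda a:[[np.cos(a),np.sin(a),0],[np.sin(a),-np.cos(a),0],[0,0,-1]])(np.arctan2(Rw[1,0],Rw[0,0]))]).T if 0 else np.eye(3))
    rows=[]
    for x,y,z,w,n in wps:
        q=np.array([x,y,z]); P0,y0=p.copy(),yaw
        for i in range(1,n+1):
            tgt=P0+(q-P0)*i/n; tw=y0+(w-y0)*i/n
            d=np.round(Rw.T@(tgt-p)*100,2); r=round(-(tw-yaw),3)
            rows.append(np.r_[d,0,0,r]); p=p+Rw@d/100; Rw=Rw@R.from_rotvec([0,0,r]).as_matrix(); yaw-=r
    for i in range(0,len(rows),5): print('; '.join(' '.join('%g'%v for v in r)+(' %g'%cl if cl is not None else ' C') for r in rows[i:i+5]))
    print('end',np.round(p,4),'toolx az',round(np.arctan2(Rw[1,0],Rw[0,0]),4),'tilt',np.round(Rw[:2,2],4))
E
sed -i '/tilt=R.from_matrix/d' h.py
python3 - <<'E'
from h import *
a=cal('scene0')
for n,u,v,z in(('toolbox handle',412,75,.12),('toolbox corner',350,120,.1),('tb c2',400,148,0.0),('bluebottle',445,180,0),('purple1',150,335,.0),('purple2',184,306,.0),('jar',238,285,0),('box near corner',125,370,.1),('box back edge',40,292,.15),('rack',95,300,.1)): print(n,np.round(onz(a,u,v,z),3))
st()
plan((.46,.30,.26,-1.2,8),(.495,-.33,.17,-3.34,12),cl=-1)
E
```

```text
toolbox handle [0.375 0.673 0.12 ]
toolbox corner [0.348 0.376 0.1  ]
tb c2 [0.468 0.471 0.   ]
bluebottle [0.647 0.417 0.   ]
purple1 [ 0.393 -0.416 -0.   ]
purple2 [ 0.393 -0.321  0.   ]
jar [ 0.447 -0.206  0.   ]
box near corner [ 0.488 -0.524  0.1  ]
box back edge [ 0.258 -0.524  0.15 ]
rack [ 0.313 -0.458  0.1  ]
time 0.1
position [0.1775 0.6248 0.2216]
tool_rot [-4.3340e-01 -3.1114e+00  2.6000e-03]
ft_force [0.0213 0.3096 0.4175]
torque [ 0.0251  0.0387 -0.0186]
grip_width 0.9988
grip_force 0.0
joint_positions [-1.2799  0.3217 -0.0701  1.4516  0.0226  1.3707 -0.0569]
-4.51 -2.94 -0.48 0 0 0.15 -1; -4.89 -2.24 -0.47 0 0 0.15 -1; -5.17 -1.47 -0.48 0 0 0.15 -1; -5.34 -0.69 -0.47 0 0 0.15 -1; -5.38 0.11 -0.48 0 0 0.15 -1
-5.3 0.92 -0.47 0 0 0.15 -1; -5.11 1.71 -0.48 0 0 0.15 -1; -4.79 2.44 -0.47 0 0 0.15 -1; -5.25 -0.2 0.76 0 0 0.178 -1; -5.21 0.73 0.76 0 0 0.179 -1
-4.99 1.65 0.76 0 0 0.178 -1; -4.62 2.5 0.75 0 0 0.178 -1; -4.11 3.29 0.76 0 0 0.179 -1; -3.46 3.96 0.76 0 0 0.178 -1; -2.7 4.51 0.76 0 0 0.178 -1
-1.85 4.91 0.76 0 0 0.179 -1; -0.96 5.18 0.76 0 0 0.178 -1; -0.02 5.25 0.75 0 0 0.178 -1; 0.91 5.18 0.76 0 0 0.179 -1; 1.82 4.93 0.76 0 0 0.178 -1
end [ 0.495 -0.33   0.17 ] toolx az -0.4752 tilt [-0.0004 -0.0016]
```

Emit:
jog_arm(rows="-4.5 -2.9 -1.5 0 0 0.15 -1; -4.9 -2.2 -1.5 0 0 0.15 -1; -5.2 -1.5 -1.5 0 0 0.15 -1; -5.3 -0.7 -0.5 0 0 0.15 -1; -5.4 0.1 -0.5 0 0 0.15 -1")

```text
time: 0.72
position: [0.355, 0.421, 0.2776]
tool_rot: [-1.549, -2.733, -0.0]
ft_force: [0.4, 0.8, -0.5]
grip_width: 0.998
grip_force: 0.0
```

Emit:
jog_arm(rows="-5.3 0.9 -0.5 0 0 0.15 -1; -5.1 1.7 -0.5 0 0 0.15 -1; -4.8 2.4 -0.5 0 0 0.15 -1; -5.2 -0.2 0.8 0 0 0.178 -1; -5.2 0.7 0.8 0 0 0.179 -1")

```text
time: 1.35
position: [0.4652, 0.1942, 0.2759]
tool_rot: [2.499, 1.903, -0.001]
ft_force: [-0.1, -0.9, -0.6]
grip_width: 0.997
grip_force: 0.0
```

Emit:
jog_arm(rows="-5 1.7 0.8 0 0 0.178 -1; -4.6 2.5 0.8 0 0 0.178 -1; -4.1 3.3 0.8 0 0 0.179 -1; -3.5 4 0.8 0 0 0.178 -1; -2.7 4.5 0.8 0 0 0.178 -1")

```text
time: 1.98
position: [0.4798, -0.0685, 0.2361]
tool_rot: [-3.075, -0.641, -0.0]
ft_force: [0.7, 0.5, 0.4]
grip_width: 1.001
grip_force: 0.0
```

Emit:
jog_arm(rows="-1.9 4.9 0.8 0 0 0.179 -1; -1 5.2 0.8 0 0 0.178 -1; 0 5.2 0.8 0 0 0.178 -1; 0.9 5.2 0.8 0 0 0.179 -1; 1.8 4.9 0.8 0 0 0.178 -1")

```text
time: 2.6
position: [0.494, -0.3302, 0.1961]
tool_rot: [-3.051, 0.747, -0.0]
ft_force: [1.2, -0.5, 0.5]
grip_width: 0.999
grip_force: 0.0
```

Run:
```python
from h import *
shot('wrist','w1'); print(cal('w1')); st()
```

```text
{'vertical_fov': 67.75126368970842, 'cx': 315.5874849050915, 'cy': 237.47428692871253, 'origin': array([ 0.56486496, -0.36734796,  0.35762164]), 'orientation': array([ 1.53826759, -2.53614734, -0.3760613 ])}
time 2.65
position [ 0.4911 -0.3382  0.1947]
tool_rot [ 3.0386e+00 -7.6550e-01 -2.2000e-03]
ft_force [-0.8608 -4.8355  1.2334]
torque [-0.3901  0.1951 -0.004 ]
grip_width 0.9997
grip_force 0.0
joint_positions [-0.208   0.3041  0.9234  1.6581 -0.2422  1.3019 -1.3067]
```

View pics/w1.png

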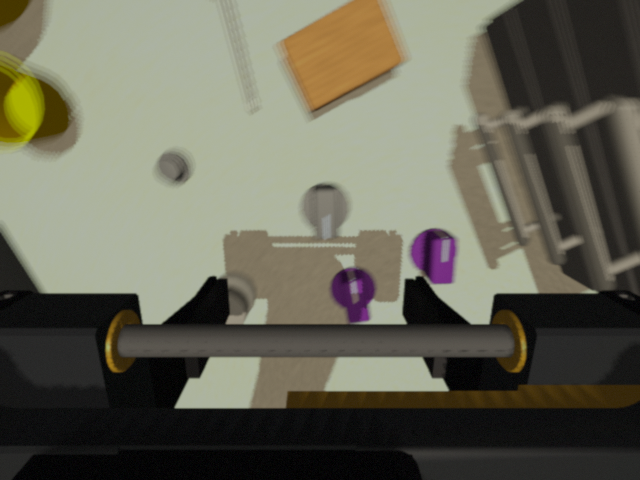

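The picture is motion-blurred: the knob is near (325,205), with the pointer line toward the image bottom. I'll retake it now the arm is still.

Run:
```python
from h import *
d=shot('wrist','w2'); print(cal('w2')); st()
cv2.imwrite('pics/w2c.png',cv2.resize(d['img'][150:250,260:400],None,fx=5,fy=5,interpolation=cv2.INTER_CUBIC))
```

```text
{'vertical_fov': 67.75126368970842, 'cx': 315.5874849050915, 'cy': 237.47428692871253, 'origin': array([ 0.56212861, -0.37501525,  0.35624985]), 'orientation': array([ 1.51740434, -2.54324616, -0.36954112])}
time 2.7
position [ 0.4908 -0.3353  0.195 ]
tool_rot [ 3.0435 -0.7552 -0.0053]
ft_force [ 0.1987 -0.5326  0.2307]
torque [-0.0326  0.1594  0.0111]
grip_width 0.9992
grip_force 0.0
joint_positions [-0.2105  0.3004  0.9209  1.66   -0.2397  1.3042 -1.3047]
```

View pics/w2c.png

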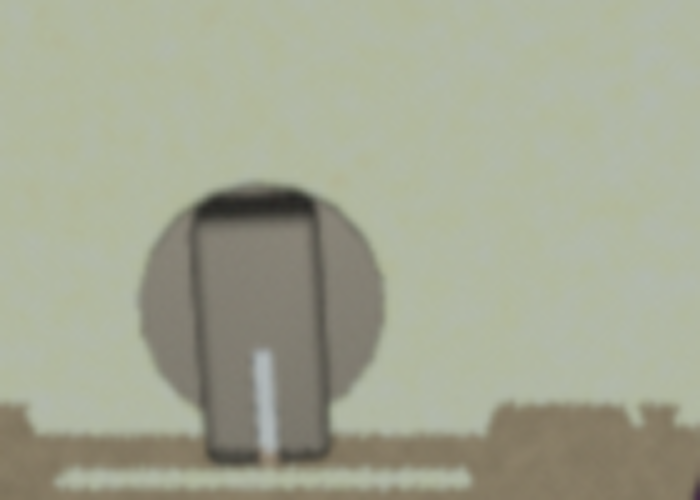

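The bar top spans (195,215) to (327,450) in the crop, and the pointer end is at the bottom around (268,453).

Run:
```python
from h import *
c=cal('w2'); P=lambda u,v,z:onz(c,260+u/5,150+v/5,z)
a,b=P(255,213.5,.036),P(268,453,.036); m=(a+b)/2; d=b-a
print(m,np.linalg.norm(d),'yaw',np.arctan2(d[1],d[0])); print('skirt',(P(138,303,.005)+P(386,303,.005))/2)
yaw=np.arctan2(d[1],d[0])
# target tool x az = yaw-pi ; mod
s=ctrl.get_state(); Rw=rot(s['tool_rot']); cur=np.arctan2(Rw[1,0],Rw[0,0]); dw=(yaw-np.pi-cur+np.pi/2)%np.pi-np.pi/2
print('cur',cur,'dw',dw,'tilt',Rw[:2,2])
plan((m[0],m[1],.195,dw,2),(m[0],m[1],.07,dw,3),cl=-0.1)
```

```text
[ 0.49430568 -0.33808905  0.036     ] 0.04530086847477941 yaw 2.6980629636303965
skirt [ 0.49361403 -0.33779644  0.005     ]
cur -0.4864438020558733 dw 0.042914112096476664 tilt [-0.00465986 -0.00486041]
0.22 0.04 -0 0 0 -0.021 -0.1; 0.22 0.05 -0 0 0 -0.022 -0.1; 0.01 -0.03 4.17 0 0 0 -0.1; 0.01 -0.03 4.16 0 0 0 -0.1; 0.01 -0.02 4.17 0 0 0 -0.1
end [ 0.4943 -0.3381  0.07  ] toolx az -0.4434 tilt [-0.0047 -0.0049]
```

Emit:
jog_arm(rows="0.2 0.05 0 0 0 -0.021 -0.1; 0.2 0.05 0 0 0 -0.022 -0.1; 0 0 4.2 0 0 0 -0.1; 0 0 4.2 0 0 0 -0.1; 0 0 4.1 0 0 0 -0.1", force=12)

```text
time: 3.32
position: [0.4984, -0.3296, 0.0709]
tool_rot: [-3.068, 0.666, -0.003]
ft_force: [-0.7, 0.6, 0.6]
grip_width: 0.576
grip_force: 0.0
```

Emit:
jog_arm(rows="0 0 0 0 0 0 -0.1; 0 0 0 0 0 0 -0.1")

```text
time: 3.58
position: [0.4984, -0.3316, 0.0734]
tool_rot: [3.069, -0.671, 0.004]
ft_force: [0.5, 0.9, -0.5]
grip_width: 0.552
grip_force: 0.0
```

Run:
```python
from h import *
st(); plan((.4940,-.3380,.010,0,3),cl=-0.1)
```

```text
time 3.575
position [ 0.4984 -0.3316  0.0734]
tool_rot [ 3.069  -0.6711  0.004 ]
ft_force [ 0.4629  0.8887 -0.4619]
torque [-0.0132  0.1387 -0.0155]
grip_width 0.5516
grip_force 0.0
joint_positions [-0.1406  0.4298  0.8438  1.7803 -0.3599  1.0907 -1.1744]
-0.05 0.26 2.11 0 0 -0 -0.1; -0.05 0.25 2.11 0 0 -0 -0.1; -0.05 0.26 2.12 0 0 -0 -0.1
end [ 0.494 -0.338  0.01 ] toolx az -0.4305 tilt [ 0.0025 -0.0006]
```

Emit:
jog_arm(rows="-0.05 0.26 1.5 0 0 0.012 -0.1; -0.05 0.25 1.5 0 0 0 -0.1; -0.05 0.25 1.5 0 0 0 -0.1; 0 0 1 0 0 0 -0.1; 0 0 0.5 0 0 0 -0.1")

```text
time: 4.2
position: [0.4921, -0.3377, 0.0105]
tool_rot: [-3.064, 0.692, 0.002]
ft_force: [0.2, 0.1, -0.1]
grip_width: 0.549
grip_force: 0.0
```

Emit:
jog_arm(rows="0 0 0.3 0 0 0 -0.1; 0 0 0 0 0 0 -0.1")

```text
time: 4.45
position: [0.4927, -0.3379, 0.0086]
tool_rot: [-3.064, 0.692, -0.0]
ft_force: [0.4, -0.3, 0.1]
grip_width: 0.551
grip_force: 0.0
```

Run:
```python
from h import *
st(); plan((.4940,-.3380,.010,0,1),cl=-0.1)
```

```text
time 4.45
position [ 0.4927 -0.3379  0.0086]
tool_rot [-3.0645e+00  6.9180e-01 -3.0000e-04]
ft_force [ 0.3516 -0.3164  0.1133]
torque [ 0.0292  0.1857 -0.034 ]
grip_width 0.5512
grip_force 0.0
joint_positions [-0.0841  0.5147  0.796   1.8245 -0.4356  0.9861 -1.1209]
0.12 -0.05 -0.14 0 0 -0 -0.1
end [ 0.494 -0.338  0.01 ] toolx az -0.444 tilt [ 0.0002 -0.    ]
```

Close the fingers on the bar.

Emit:
jog_arm(rows="0.1 0 0 0 0 0 0.4; 0 0 0 0 0 0 0.6; 0 0 0 0 0 0 0.8; 0 0 0 0 0 0 1; 0 0 0 0 0 0 1", force=15)

```text
time: 5.08
position: [0.4936, -0.3383, 0.0087]
tool_rot: [-3.064, 0.692, -0.001]
ft_force: [-0.4, -0.2, 1.8]
grip_width: 0.278
grip_force: 15.0
```

Emit:
jog_arm(rows="0 0 0 0 0 0 1; 0 0 0 0 0 0 1; 0 0 -1 0 0 0 1; 0 0 -2 0 0 0 1; 0 0 -4 0 0 0 1")

```text
time: 5.7
position: [0.4924, -0.3379, 0.0791]
tool_rot: [-3.064, 0.692, 0.004]
ft_force: [0.6, -0.9, 0.1]
grip_width: 0.278
grip_force: 15.0
```

Run:
```python
from h import *
st(); d=shot('wrist','w3')
cv2.imwrite('pics/w3.png',d['img'])
# toolx -> placement: pointer az = -0.14+0.98=0.84 => toolx az +pi
s=ctrl.get_state(); Rw=rot(s['tool_rot']); cur=np.arctan2(Rw[1,0],Rw[0,0]); dw=0.84+np.pi-cur; print(cur,dw)
plan((.60,-.15,.20,1.3,7),(.562,.0905,.15,dw-1.3+1.3,13),cl=1)
```

```text
time 5.7
position [ 0.4924 -0.3379  0.0791]
tool_rot [-3.064   0.6924  0.0039]
ft_force [ 0.603  -0.9176  0.127 ]
torque [-0.0626  0.1248 -0.0101]
grip_width 0.2779
grip_force 14.9995
joint_positions [-0.1353  0.4258  0.8542  1.7751 -0.355   1.1058 -1.1774]
-0.4452097761278713 4.4268024297176645
0.18 -3.1 -1.64 0 0 -0.186 1; 0.76 -3.01 -1.63 0 0 -0.185 1; 1.3 -2.83 -1.64 0 0 -0.186 1; 1.79 -2.54 -1.63 0 0 -0.186 1; 2.23 -2.15 -1.64 0 0 -0.186 1
2.6 -1.71 -1.64 0 0 -0.185 1; 2.87 -1.21 -1.63 0 0 -0.186 1; 1.2 -1.44 0.38 0 0 -0.241 1; 1.51 -1.11 0.37 0 0 -0.24 1; 1.73 -0.71 0.38 0 0 -0.241 1
1.86 -0.29 0.38 0 0 -0.24 1; 1.86 0.17 0.37 0 0 -0.241 1; 1.78 0.6 0.38 0 0 -0.24 1; 1.57 1.01 0.37 0 0 -0.241 1; 1.3 1.36 0.38 0 0 -0.24 1
0.93 1.63 0.38 0 0 -0.241 1; 0.52 1.8 0.37 0 0 -0.24 1; 0.07 1.87 0.38 0 0 -0.241 1; -0.37 1.84 0.38 0 0 -0.24 1; -0.8 1.69 0.37 0 0 -0.241 1
end [0.562  0.0905 0.15  ] toolx az -2.3014 tilt [ 0.0066 -0.0034]
```

View pics/w3.png

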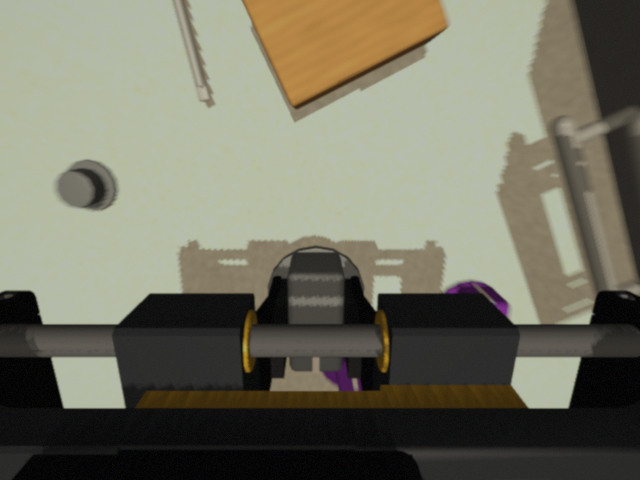

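The knob is held, upright and centred (bar between the pads at about (315,290)). I'll carry it to a viewpoint just beyond the shaft, so the wrist camera can see the shaft.

Run:
```python
from h import *
a=cal('scene0'); print(onz(a,465,220,.2),onz(a,404,245,.08))
plan((.58,-.10,.20,1.84,10),(.60,.135,.175,4.427,15),cl=1)
```

```text
[0.8316866  0.08882489 0.2       ] [0.71891952 0.06017617 0.08      ]
-0.27 -2.54 -1.15 0 0 -0.184 1; 0.2 -2.54 -1.15 0 0 -0.184 1; 0.67 -2.46 -1.14 0 0 -0.184 1; 1.1 -2.3 -1.15 0 0 -0.184 1; 1.5 -2.06 -1.15 0 0 -0.184 1
1.86 -1.75 -1.15 0 0 -0.184 1; 2.14 -1.38 -1.15 0 0 -0.184 1; 2.36 -0.96 -1.15 0 0 -0.184 1; 2.5 -0.52 -1.14 0 0 -0.184 1; 2.55 -0.05 -1.15 0 0 -0.184 1
1.57 -0.14 0.16 0 0 -0.172 1; 1.56 0.12 0.16 0 0 -0.173 1; 1.53 0.4 0.17 0 0 -0.172 1; 1.43 0.65 0.16 0 0 -0.173 1; 1.3 0.88 0.16 0 0 -0.172 1
1.13 1.1 0.16 0 0 -0.173 1; 0.92 1.27 0.17 0 0 -0.172 1; 0.69 1.41 0.16 0 0 -0.173 1; 0.44 1.51 0.16 0 0 -0.172 1; 0.17 1.57 0.16 0 0 -0.173 1
-0.09 1.57 0.16 0 0 -0.172 1; -0.37 1.53 0.17 0 0 -0.173 1; -0.62 1.44 0.16 0 0 -0.172 1; -0.86 1.32 0.16 0 0 -0.173 1; -1.08 1.14 0.16 0 0 -0.172 1
end [0.6   0.135 0.175] toolx az -2.3014 tilt [ 0.0066 -0.0034]
```

Emit:
jog_arm(rows="-0.3 -2.5 -1.2 0 0 -0.184 1; 0.2 -2.5 -1.2 0 0 -0.184 1; 0.7 -2.5 -1.2 0 0 -0.184 1; 1.1 -2.3 -1.2 0 0 -0.184 1; 1.5 -2.1 -1.2 0 0 -0.184 1")

```text
time: 6.38
position: [0.5359, -0.2177, 0.1404]
tool_rot: [3.05, 0.748, 0.003]
ft_force: [-0.1, -0.4, -1.1]
grip_width: 0.273
grip_force: 15.0
```

Emit:
jog_arm(rows="1.9 -1.7 -1.1 0 0 -0.184 1; 2.1 -1.4 -1.1 0 0 -0.184 1; 2.4 -1 -1.1 0 0 -0.184 1; 2.5 -0.5 -1.1 0 0 -0.184 1; 2.5 0 -1.1 0 0 -0.184 1")

```text
time: 7.0
position: [0.5788, -0.098, 0.1953]
tool_rot: [2.401, 2.024, 0.002]
ft_force: [-0.1, 0.1, -0.9]
grip_width: 0.275
grip_force: 15.0
```

Emit:
jog_arm(rows="1.6 -0.1 0 0 0 -0.172 1; 1.6 0.1 0 0 0 -0.173 1; 1.5 0.4 0 0 0 -0.172 1; 1.4 0.7 0.2 0 0 -0.173 1; 1.3 0.9 0.2 0 0 -0.172 1")

```text
time: 7.62
position: [0.5863, -0.0198, 0.1909]
tool_rot: [1.336, 2.841, 0.001]
ft_force: [-0.9, -0.2, -0.5]
grip_width: 0.273
grip_force: 15.0
```

Emit:
jog_arm(rows="1.1 1.1 0.2 0 0 -0.173 1; 0.9 1.3 0.2 0 0 -0.172 1; 0.7 1.4 0.2 0 0 -0.173 1; 0.4 1.5 0.2 0 0 -0.172 1; 0.2 1.6 0.2 0 0 -0.173 1")

```text
time: 8.25
position: [0.5936, 0.0585, 0.1809]
tool_rot: [0.026, 3.14, -0.001]
ft_force: [0.2, -0.4, -1.0]
grip_width: 0.276
grip_force: 15.0
```

Emit:
jog_arm(rows="-0.1 1.6 0.2 0 0 -0.172 1; -0.4 1.5 0.2 0 0 -0.173 1; -0.6 1.4 0.2 0 0 -0.172 1; -0.9 1.3 0.2 0 0 -0.173 1; -1.1 1.1 0.2 0 0 -0.172 1")

```text
time: 8.88
position: [0.6014, 0.1363, 0.1708]
tool_rot: [-1.289, 2.864, -0.002]
ft_force: [0.8, 0.6, 0.3]
grip_width: 0.276
grip_force: 15.0
```

Emit:
jog_arm(rows="0 0 0 0 0 0 1; 0 0 0 0 0 0 1; 0 0 0 0 0 0 1")

```text
time: 9.25
position: [0.6012, 0.1353, 0.17]
tool_rot: [-1.278, 2.869, -0.001]
ft_force: [0.3, 0.5, -0.9]
grip_width: 0.273
grip_force: 15.0
```

Run:
```python
from h import *
st(); d=shot('wrist','w4'); print(cal('w4'))
```

```text
time 9.25
position [0.6012 0.1353 0.17  ]
tool_rot [-1.2781e+00  2.8694e+00 -1.1000e-03]
ft_force [ 0.3039  0.4621 -0.9251]
torque [0.0421 0.0897 0.0096]
grip_width 0.2732
grip_force 15.0
joint_positions [-0.3399  0.2765  0.0901  1.6148 -0.0252  1.2509  2.1636]
{'vertical_fov': 67.75126368970842, 'cx': 315.5874849050915, 'cy': 237.47428692871253, 'origin': array([0.54824032, 0.07589012, 0.33148426]), 'orientation': array([1.07798295, 2.80878866, 0.41460257])}
```

View pics/w4.png

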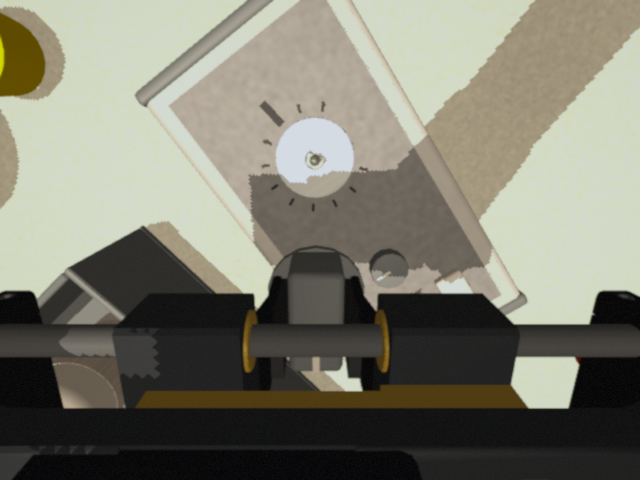

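The white dial disc is centred at (315,158) with the shaft at (315.5,159.5). The long dash runs from (263,103) to (281,124), and the small fixed knob is at (389,267).

Run:
```python
from h import *
c=cal('w4'); im=cv2.imread('pics/w4.png')
# disc edge by radial gradient using blue channel along rays in sunlit half + shaded half
g=cv2.GaussianBlur(im[:,:,0].astype(np.float32),(0,0),1); pts=[]
for t in np.radians(np.arange(0,360,5)):
    r=np.arange(32,48,.25); v=cv2.remap(g,(315+r*np.cos(t)).astype(np.float32)[None],(158+r*np.sin(t)).astype(np.float32)[None],1)[0]
    k=np.argmin(np.gradient(v)); pts.append((315+r[k]*np.cos(t),158+r[k]*np.sin(t)))
W=np.array([onz(c,u,v,.0605)[:2] for u,v in pts])
for _ in range(3):
    A=np.c_[2*W,np.ones(len(W))]; s=np.linalg.lstsq(A,(W**2).sum(1),rcond=None)[0]; rad=np.sqrt(s[2]+s[:2]@s[:2]); e=np.abs(np.hypot(*(W-s[:2]).T)-rad); W=W[e<max(.0008,2*np.median(e))]
print('disc',s[:2],rad,len(W))
S=np.r_[s[:2],0]
for z in(.06,.07,.082): print(z,np.round(proj(c,[S[0],S[1],z]),1))
for u,v in((263,103),(281.5,124.5)):
    d=onz(c,u,v,.06)-S; print('dash',np.hypot(*d[:2]),np.arctan2(d[1],d[0]))
d=onz(c,389,267,.075)-S; print('smallknob',np.hypot(*d[:2]),np.arctan2(d[1],d[0])-np.pi/2)
cv2.imwrite('pics/w4c.png',cv2.resize(im[140:180,290:340],None,fx=12,fy=12,interpolation=cv2.INTER_CUBIC))
```

```text
disc [0.56261646 0.09043821] 0.028926650647902775 65
0.06 [314.3 158.3]
0.07 [314.2 159.4]
0.082 [314.2 160.8]
dash 0.05309676856488449 -1.5459990727658377
dash 0.03371486587207623 -1.523562667697599
smallknob 0.09900550489617926 -0.11452454746453422
```

View pics/w4c.png

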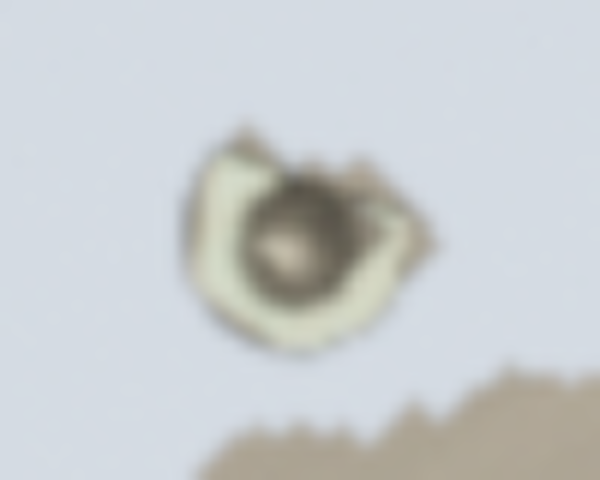

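The enlarged view shows the D's flat at the upper right, running from (235,150) to (410,215) in the crop, with the nose at (300,243). The pointer must therefore face along image (−65,175).

Run:
```python
from h import *
c=cal('w4'); P=lambda u,v,z:onz(c,290+u/12,140+v/12,z)
n=P(300,243,.08); print('nose',n); f=P(410,215,.069)-P(235,150,.069); L=np.hypot(*f[:2])
a=np.arctan2(f[1],f[0]); print(L,'flat dir',a,'pointer az cand',a-np.pi/2,a+np.pi/2)
s=ctrl.get_state(); Rw=rot(s['tool_rot']); cur=np.arctan2(Rw[1,0],Rw[0,0]); print('pointer now',cur+np.pi)
x,y=.5625,.0907
plan((x,y,.13,0,4),(x,y,.105,0,2),cl=1)
```

```text
nose [0.56207138 0.09067683 0.08      ]
0.01112919690671598 flat dir 2.0607984809336104 pointer az cand 0.49000215413871384 3.631594807728507
pointer now 0.8386465125662577
1.48 -0.03 1 0 0 -0 1; 1.48 -0.03 0.99 0 0 -0 1; 1.47 -0.03 1 0 0 -0 1; 1.48 -0.03 1 0 0 -0 1; 0 0 1.25 0 0 -0 1
0 0 1.25 0 0 -0 1
end [0.5625 0.0907 0.105 ] toolx az -2.3029 tilt [ 0.0005 -0.0003]
```

Fit angle estimate: pointer azimuth about 0.49, currently 0.84. I'll move over the shaft.

Emit:
jog_arm(rows="1.5 0 1 0 0 0.03 1; 1.5 0 1 0 0 0.03 1; 1.5 -0.1 1 0 0 0.03 1; 1.4 -0.15 1 0 0 0.02 1; 0 0 1.2 0 0 0 1")

```text
time: 9.93
position: [0.5614, 0.0913, 0.1174]
tool_rot: [-1.12, 2.935, -0.001]
ft_force: [-0.1, -0.0, -0.8]
grip_width: 0.274
grip_force: 15.0
```

Emit:
jog_arm(rows="0 0 1.2 0 0 0 1; 0 0 0 0 0 0 1; 0 0 0 0 0 0 1")

```text
time: 10.3
position: [0.5619, 0.093, 0.1057]
tool_rot: [-1.124, 2.933, 0.0]
ft_force: [-0.6, 0.5, -0.1]
grip_width: 0.275
grip_force: 15.0
```

Run:
```python
from h import *
st(); plan((.5625,.0907,.083,0,4),cl=1)
```

```text
time 10.3
position [0.5619 0.093  0.1057]
tool_rot [-1.1239e+00  2.9332e+00  1.0000e-04]
ft_force [-0.6342  0.4663 -0.1191]
torque [ 0.0707  0.0851 -0.0266]
grip_width 0.2747
grip_force 15.0
joint_positions [-0.3116  0.2362  0.1149  1.8016 -0.0301  1.1051  2.1163]
0.03 -0.05 0.57 0 0 -0 1; 0.02 -0.06 0.56 0 0 -0 1; 0.03 -0.05 0.57 0 0 -0 1; 0.03 -0.05 0.57 0 0 -0 1
end [0.5625 0.0907 0.083 ] toolx az -2.4098 tilt [0.0004 0.0002]
```

Emit:
jog_arm(rows="0.05 -0.1 0.5 0 0 0 1; 0.05 -0.1 0.5 0 0 0 1; 0 0 0.5 0 0 0 1; 0 0 0.4 0 0 0 1; 0 0 0 0 0 0 1")

```text
time: 10.92
position: [0.5617, 0.0904, 0.0861]
tool_rot: [1.123, -2.933, -0.0]
ft_force: [-0.5, 0.3, -1.4]
grip_width: 0.27
grip_force: 15.0
```

Emit:
jog_arm(rows="0 0 0 0 0 0 1; 0 0 0.15 0 0 0 1; 0 0 0.15 0 0 0 1; 0 0 0 0 0 0 1")

```text
time: 11.42
position: [0.5619, 0.0904, 0.0834]
tool_rot: [1.123, -2.934, -0.0]
ft_force: [0.1, -0.5, -0.3]
grip_width: 0.277
grip_force: 15.0
```

Emit:
jog_arm(rows="0 0 0.15 0 0 0 1; 0 0 0.1 0 0 0 1; 0 0 0.1 0 0 0 1; 0 0 0 0 0 0 1")

```text
time: 11.92
position: [0.562, 0.0904, 0.08]
tool_rot: [1.123, -2.934, -0.0]
ft_force: [-0.7, -0.5, -0.2]
grip_width: 0.272
grip_force: 15.0
```

Emit:
jog_arm(rows="0 0 0.1 0 0 0 1; 0 0 0.1 0 0 0 1; 0 0 0 0 0 0 1")

```text
time: 12.3
position: [0.562, 0.0904, 0.078]
tool_rot: [1.123, -2.934, -0.0]
ft_force: [-0.4, 0.1, -0.9]
grip_width: 0.276
grip_force: 15.0
```

Emit:
jog_arm(rows="0 0 0.1 0 0 0 1; 0 0 0.05 0 0 0 1; 0 0 0 0 0 0 1")

```text
time: 12.68
position: [0.562, 0.0904, 0.0765]
tool_rot: [1.123, -2.934, -0.0]
ft_force: [-0.4, 1.1, -0.7]
grip_width: 0.273
grip_force: 15.0
```

Emit:
jog_arm(rows="0 0 0.08 0 0 0 1; 0 0 0 0 0 0 1; 0 0 0 0 0 0 1")

```text
time: 13.05
position: [0.562, 0.0904, 0.0757]
tool_rot: [1.123, -2.934, -0.0]
ft_force: [0.8, -0.7, -0.2]
grip_width: 0.276
grip_force: 15.0
```

Emit:
jog_arm(rows="0 0 0.08 0 0 0 1; 0 0 0 0 0 0 1; 0 0 0 0 0 0 1")

```text
time: 13.42
position: [0.562, 0.0904, 0.0749]
tool_rot: [1.123, -2.934, -0.0]
ft_force: [0.6, -0.0, -1.6]
grip_width: 0.272
grip_force: 15.0
```

Emit:
jog_arm(rows="0 0 0.08 0 0 0 1; 0 0 0 0 0 0 1; 0 0 0 0 0 0 1")

```text
time: 13.8
position: [0.562, 0.0904, 0.0741]
tool_rot: [1.123, -2.934, -0.0]
ft_force: [-0.1, -0.5, -0.3]
grip_width: 0.268
grip_force: 15.0
```

Emit:
jog_arm(rows="0 0 0.1 0 0 0 1; 0 0 0.1 0 0 0 1; 0 0 0 0 0 0 1")

```text
time: 14.18
position: [0.562, 0.0904, 0.072]
tool_rot: [1.123, -2.934, -0.0]
ft_force: [0.6, 0.1, -0.5]
grip_width: 0.274
grip_force: 15.0
```

Emit:
jog_arm(rows="0 0 0.1 0 0 0 1; 0 0 0 0 0 0 1; 0 0 0 0 0 0 1")

```text
time: 14.55
position: [0.562, 0.0904, 0.0711]
tool_rot: [1.123, -2.934, -0.0]
ft_force: [-0.6, -0.5, -0.8]
grip_width: 0.273
grip_force: 15.0
```

Emit:
jog_arm(rows="0 0 0.1 0 0 0 1; 0 0 0 0 0 0 1; 0 0 0.05 0 0 0 1; 0 0 0 0 0 0 1")

```text
time: 15.05
position: [0.5621, 0.0904, 0.0697]
tool_rot: [-1.123, 2.934, 0.0]
ft_force: [-0.2, 0.2, -0.2]
grip_width: 0.274
grip_force: 15.0
```

Emit:
jog_arm(rows="0 0 0.06 0 0 0 1; 0 0 0 0 0 0 1; 0 0 0 0 0 0 1")

```text
time: 15.42
position: [0.5621, 0.0904, 0.069]
tool_rot: [-1.123, 2.934, 0.0]
ft_force: [-0.4, -0.5, -1.0]
grip_width: 0.276
grip_force: 15.0
```

Emit:
jog_arm(rows="0 0 0.05 0 0 0 1; 0 0 0 0 0 0 1; 0 0 0 0 0 0 1")

```text
time: 15.8
position: [0.5621, 0.0904, 0.0687]
tool_rot: [-1.123, 2.934, 0.0]
ft_force: [-1.8, -0.3, 1.9]
grip_width: 0.275
grip_force: 15.0
```

Emit:
jog_arm(rows="0 0 0.05 0 0 0 1; 0 0 0 0 0 0 1; 0 0 0 0 0 0 1")

```text
time: 16.18
position: [0.5621, 0.0904, 0.0687]
tool_rot: [-1.123, 2.934, 0.0]
ft_force: [-2.8, -1.8, 4.8]
grip_width: 0.273
grip_force: 15.0
```

Run:
```python
from h import *
st()
a=shot('scene','s5')['img'];b=shot('side','t5')['img']
f=lambda im,x,y:cv2.resize(im[y:y+70,x:x+80],None,fx=5,fy=5,interpolation=cv2.INTER_CUBIC)
cv2.imwrite('pics/c5.png',np.hstack([f(a,315,175),f(b,265,190)]))
```

```text
time 16.175
position [0.5621 0.0904 0.0687]
tool_rot [-1.1230e+00  2.9339e+00  2.0000e-04]
ft_force [-2.8262 -1.7733  4.7934]
torque [-0.2681  0.7118  0.0045]
grip_width 0.2731
grip_force 15.0006
joint_positions [-0.3059  0.2755  0.1147  1.8346 -0.0364  1.0334  2.125 ]
```

View pics/c5.png

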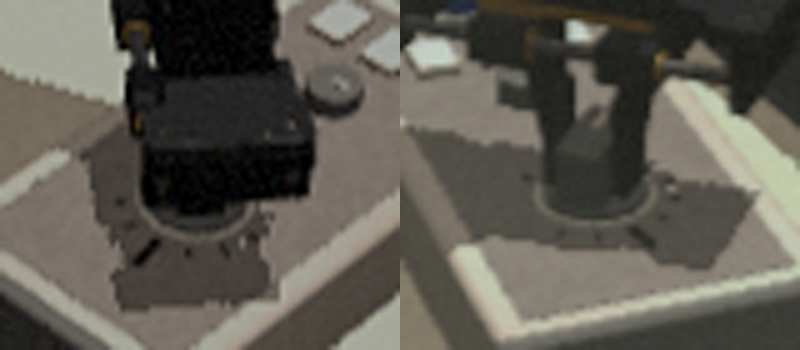

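The skirt sits flat on the panel, and contact came exactly at the home height, so the knob is over the flat. I'll ease the press and turn clockwise about 2.27 rad.

Emit:
jog_arm(rows="0.02 0 -0.05 0 0 0 1; 0 0 0 0 0 0.06 1; 0 0 0 0 0 0.08 1; 0 0 0 0 0 0.08 1; 0 0 0 0 0 0.08 1")

```text
time: 16.9
position: [0.5627, 0.0903, 0.0687]
tool_rot: [-0.668, 3.068, -0.0]
ft_force: [0.3, -1.8, 1.5]
grip_width: 0.271
grip_force: 15.0
```

Emit:
jog_arm(rows="0 0 0 0 0 0.08 1; 0 0 0 0 0 0.08 1; 0 0 0 0 0 0.08 1; 0 0 0 0 0 0.08 1; 0 0 0 0 0 0 1")

```text
time: 17.52
position: [0.5617, 0.0901, 0.0687]
tool_rot: [0.176, -3.136, 0.0]
ft_force: [-3.3, -2.3, 4.0]
grip_width: 0.273
grip_force: 15.0
```

Emit:
jog_arm(rows="0 0 0 0 0 0.1 1; 0 0 0 0 0 0.1 1; 0 0 0 0 0 0.1 1; 0 0 0 0 0 0.1 1; 0 0 0 0 0 0.1 1")

```text
time: 18.15
position: [0.5614, 0.091, 0.0687]
tool_rot: [-0.608, -3.081, -0.001]
ft_force: [-3.8, -0.1, 3.9]
grip_width: 0.273
grip_force: 15.0
```

Emit:
jog_arm(rows="0 0 0 0 0 0.1 1; 0 0 0 0 0 0.1 1; 0 0 0 0 0 0.1 1; 0 0 0 0 0 0.1 1; 0 0 0 0 0 0.1 1")

```text
time: 18.77
position: [0.5617, 0.0917, 0.0687]
tool_rot: [-1.351, -2.835, -0.002]
ft_force: [-3.3, 1.0, 3.1]
grip_width: 0.273
grip_force: 15.0
```

Run:
```python
from h import *
st(); Rw=rot(ctrl.get_state()['tool_rot']); print('pointer',np.arctan2(Rw[1,0],Rw[0,0])+np.pi)
```

```text
time 18.775
position [0.5617 0.0917 0.0687]
tool_rot [-1.3508e+00 -2.8354e+00 -2.0000e-03]
ft_force [-3.2674  1.0054  3.1454]
torque [0.2081 0.7162 0.0499]
grip_width 0.2726
grip_force 14.9978
joint_positions [-0.4969  0.2827  0.3334  1.842  -0.1082  1.0342  0.5613]
pointer 5.394021284518256
```

Emit:
jog_arm(rows="0 0 0 0 0 0.1 1; 0 0 0 0 0 0.1 1; 0 0 0 0 0 0.1 1; 0 0 0 0 0 0.1 1; 0 0 0 0 0 0.1 1")

```text
time: 19.4
position: [0.5622, 0.092, 0.0687]
tool_rot: [-2.01, -2.414, -0.003]
ft_force: [-0.9, 1.7, 2.6]
grip_width: 0.271
grip_force: 15.0
```

Emit:
jog_arm(rows="0 0 0 0 0 0.08 1; 0 0 0 0 0 0.06 1; 0 0 0 0 0 0 1; 0 0 0 0 0 0 1")

```text
time: 19.9
position: [0.5623, 0.092, 0.0687]
tool_rot: [-2.171, -2.27, -0.003]
ft_force: [-0.1, 4.9, 1.7]
grip_width: 0.269
grip_force: 15.0
```

Run:
```python
from h import *
st(); Rw=rot(ctrl.get_state()['tool_rot']); print('pointer',np.arctan2(Rw[1,0],Rw[0,0])-np.pi)
```

```text
time 19.9
position [0.5623 0.092  0.0687]
tool_rot [-2.1708 -2.2701 -0.0035]
ft_force [-0.082   4.897   1.7083]
torque [0.9864 0.2548 0.0369]
grip_width 0.2688
grip_force 15.0003
joint_positions [-0.5755  0.2901  0.425   1.8444 -0.1398  1.0346 -0.05  ]
pointer -1.526097220291715
```

Emit:
jog_arm(rows="0.07 0 -0.02 0 0 0 1; 0 0 0 0 0 0 0.3; 0 0 0 0 0 0 0; 0 0 0 0 0 0 -0.1; 0 0 0 0 0 0 -0.1")

```text
time: 20.52
position: [0.5619, 0.0905, 0.0687]
tool_rot: [2.175, 2.267, -0.0]
ft_force: [-0.2, 0.0, -0.1]
grip_width: 0.53
grip_force: 0.0
```

Emit:
jog_arm(rows="0 0 0 0 0 0 -0.1; 0 0 -1 0 0 0 -0.1; 0 0 -2 0 0 0 -0.1; 0 0 -4 0 0 0 -0.1; 0 0 -4 0 0 0 -0.1")

```text
time: 21.15
position: [0.5618, 0.0908, 0.1805]
tool_rot: [2.174, 2.267, 0.0]
ft_force: [0.0, 1.0, 0.6]
grip_width: 0.551
grip_force: 0.0
```

Emit:
jog_arm(rows="-3 0 -1 0 0 0 -0.1; -3 0 0 0 0 0 -0.1; 0 0 0 0 0 0 -0.1; 0 0 0 0 0 0 -0.1; 0 0 0 0 0 0 -0.1")

```text
time: 21.78
position: [0.5643, 0.0325, 0.1887]
tool_rot: [-2.172, -2.269, -0.0]
ft_force: [-0.2, -0.3, -0.5]
grip_width: 0.547
grip_force: 0.0
```

Run:
```python
from h import *
st(); d=shot('wrist','w6')
cv2.imwrite('pics/w6.png',d['img'])
```

```text
time 21.775
position [0.5643 0.0325 0.1887]
tool_rot [-2.1716e+00 -2.2695e+00 -4.0000e-04]
ft_force [-0.1861 -0.2753 -0.4958]
torque [-0.0975  0.0128 -0.0401]
grip_width 0.5471
grip_force 0.0
joint_positions [-0.5354  0.1666  0.482   1.7292 -0.0812  1.2657  0.0094]
```

View pics/w6.png

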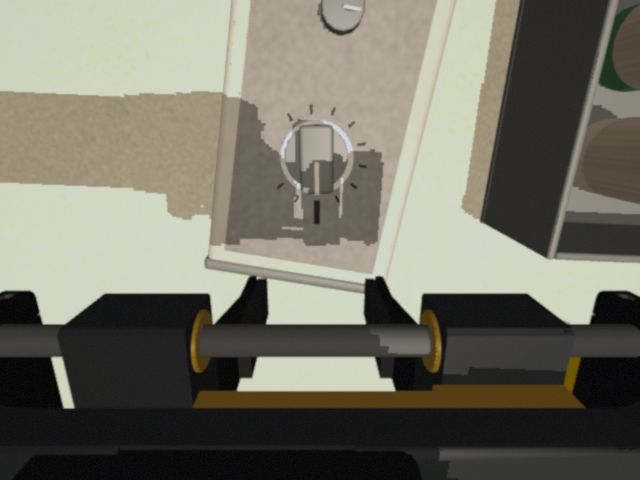

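The knob sits flat at (316,158). Its pointer line at (316,178) is aligned with the long dash at (317,212), and the gripper is clear.

```bash
python3 -c "
from h import *
print(ticket.close_job())"
```

```text
the job is handed in; nothing more can be done
None
```

The timer knob is home on the shaft with its pointer at the long dash, the gripper has let go, and the job is handed in at about 22 s on the robot's clock; no verdict came back.

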